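Ready the tape stand and hold its tension arm open

TASK

Get the tape stand ready for threading: pick up the yellow scrap cup by the black tab, hang it by its steel bail on the stand's hook and let go of it. Then take the red handle of the sprung tension arm, swing the arm over against its spring, away from the robot, until it is on its stop, and finish while still holding it there: the program ends with the arm held at the stop and the cup still hanging. Leave the flux bottle, the paste jar and the pump bottle standing where they are.

Things in the scene. Friction and masses are not known exactly. Their poses are not given: they have to be found in the camera images.
- stand: tape threading stand, fixed: grey base 170 (x) x 240 (y) x 10 mm; blue side plate 130 (x) x 10 mm at y = -30 mm, 122 mm high, with a white reel (diameter 110, centre 85 up) on its +y face and the sprung arm on its -y face; the hook is at the left, y = +75 mm. Origin: centre of the underside; z up; x points away from the robot (turned up to 0.3 rad either way), y left
- hook_saddle (a point): steel hook at the stand's left (+y), fixed; axes as the stand's. This point: the saddle, middle of the top face of its level flat strip (14 mm wide, 6 thick, along x), 150 mm above the bench. The strip's free end, towards the robot, is at x = -31 mm, with an upturned tip 6 mm thick, 16 mm above the saddle; an 18 mm wide post stands at x = 63 to 77 mm, top at saddle height
- cup: yellow cup, 60 mm across the rim, 50 high, 0.1 kg, with a stiff steel bail: uprights at y = +-31.5 mm joined by a flat bar along y, 67 mm long, 12 wide, 106 to 112 mm up. Opening under the bar: 56 mm high above the rim, 59 wide. On the bar a black grip tab 10 mm thick (x), 26 wide (y), 112 to 148 mm up. Origin: centre of the underside, z up. Starts upright on the bench left of the stand
- cup_bar (a point): middle of the underside of the bail's cross bar, 106 mm above the cup's underside; axes as the cup's; lies on the hook's saddle when the cup hangs
- cup_tab (a point): centre of the black grip tab, 130 mm above the cup's underside, 24 mm above cup_bar; axes as the cup's; pinch the tab along x (10 mm)
- tension_arm (a joint): angle of the sprung arm (rad): 0 at rest, leaning 0.5 rad from upright to the stand's -x, the robot's side; grows as it swings over the top to +x; 1.0 at the stop, leaning 0.5 rad to +x. The spring pulls it back to 0 when let go; at the handle it takes about 1.5 N at rest and 5 N at the stop
- red_handle: red round handle at the arm's upper end, a sleeve that spins freely on its axle, 16 mm diameter, 60 mm long along the stand's y, sticking out to -y from the arm plate (21 mm rim on its free end). Origin: its centre, 120 mm from the pivot axis, 190 mm above the bench at rest and at the stop, 205 mm half way; y axis along the handle
- pivot (a point): point of the arm's pivot axis (along the stand's y) in the plane of the handle's centre, 85 mm above the bench; the handle's centre moves round it on a 120 mm radius; axes as the stand's
- flux_bottle: white dropper bottle with red cap, 38 mm diameter, 109 mm high; origin under its centre; leave it alone
- paste_jar: jar with black lid, 61 mm diameter, 53 mm high; origin under its centre; leave it alone
- ipa_pump: blue pump bottle, 66 mm diameter, 128 mm high; origin under its centre; leave it alone
Mind the look-alikes: they are no part of the job. Of the things that look like the cup, the smaller one is meant.

How it is judged:
On the way, in this order (a step that is already met when the one before it is completed fails the run):
1. the cup hangs on the hook by its bail, let go of (x of cup_bar in the frame of hook_saddle between -0.03 and 0.03 m and y of cup_bar in the frame of hook_saddle between -0.015 and 0.015 m and z of cup_bar in the frame of hook_saddle between -0.008 and 0.008 m and angle between cup's own z axis and vertical below 0.25 rad and contact force between cup and stand above 0.4 N and contact force between cup and the fingers below 0.1 N and linear speed of cup below 0.05 m/s), for 0.2 s.
2. the arm is held at its stop by the red handle (value of joint tension_arm above 0.93 rad and velocity of joint tension_arm between -0.1 and 0.1 rad/s and contact force between the fingers and red_handle above 1.5 N), for 0.3 s.
At the end, for the whole second after the job is handed in: Cup released, still and upright on the hook, its bar on the saddle (8 mm in height, 30 mm along, 15 mm across, 0.25 rad tilt, hook load over 0.4 N). Arm still at 0.93 rad or more (stop 1.0), fingers pressing the red handle with over 1.5 N, through the last second (all of step 1 and all of step 2); the arm keeps its last pose, push and grip.
It fails at once if flux bottle, paste jar or pump bottle moved by more than 25 mm or tipped (distance of any of flux_bottle, paste_jar, ipa_pump from where it was at the start of the episode above 0.025 m or angle between any of flux_bottle, paste_jar, ipa_pump's own z axis and vertical above 0.4 rad).
It also fails if it takes over 48 s, if anything falls off the work surface, if the arm or the gripper's body presses on something with over 40 N, if the wrist force passes 120 N, or if a joint passes its speed limit or range.

ROBOT

A 6-joint arm with a two-finger parallel gripper is mounted at the origin on a cart in front of the work surface, level with it; the furniture and walls round the work are solid. World frame = base frame: x ahead of the robot, y to its left, z up, the work surface at z = 0. Lengths are in m, angles in rad, forces in N, time in s.
With the tool pointing down it reaches from about 0.4 to 0.825 m from the base axis. Payload 7 kg.
Tool frame: the origin (TCP) lies midway between the tips of the shut fingers; the grasp point (between the pads) lies 19 mm behind it; z points along the fingers, y is the line along which they close (so a half turn about z gives the same grasp; the last joint's range is limited). The gripper opens to 88 mm and grips with 3 to 60 N. Pads are 19 mm wide; open, the fingers measure 130 mm over their backs; the gripper's body (78 mm by 193 mm) begins 47 mm behind the grasp point.
Start: joints at [-0.949, 0.359, 0.012, 0, -1.224, -0.288], TCP at [0.221, -0.638, 0.227] pointing down, gripper open.
Joint ranges: [-3.07, 3.07], [-1.43, 2.12], [-1.02, 1.25], [-3.03, 1.67], [-3.05, -0], [-3.03, 3.03]. Speed limits (rad/s): [2.39, 2.39, 3.01, 3.14, 3.14, 3.14].

INTERFACE

Orientations are given as a 3x3 rotation matrix whose columns are the frame's x, y, z axes.
In Python, from bench import ctrl gives the robot as it stands.
- The arm moves only by the tool move_arm, never from a script. Its arguments are lists of equal length, an entry for each row: "translation": the shift along the tool's x, y, z in mm, a list of three; "yaw": the turn about the tool's z in rad; "grip": the closure, from -1 (fully open) to 1 (shut). In form: {"translation": [[x, y, z], ...], "yaw": [yaw, ...], "grip": [grip, ...]}. A call has 1 to 8 rows; each row is the pose to reach, as a shift and turn from the pose commanded when the call began, along the tool's axes at that moment; what a row does not reach only later rows make up. A row lasts 1/10 s, in which the tool goes at most 50 mm and 8.59 degrees, less where a joint would pass 70% of its speed; a pose out of reach is approached as far as the arm can. A call with a gripper value outside its range is refused whole. The fingers move at their own pace and stop on an object; the grip force is fixed at half the most. Time passes only in rows, so rows that repeat a pose let the fingers close. It gives the time, the measured TCP pose, the force, the opening and the grip force at its end, in the units of the state.
- ctrl.state(): the state, without advancing time (a new reading comes with each control period).
- ctrl.camera(name): name is "scene" or "side" or "wrist"; returns (picture, depth): 420x560x3 uint8, red, green, blue; 420x560 float32, m along the optical axis (not along the pixel's ray), 0 where there is no reading.
- ctrl.camera_info(name): a dict with "K" (3x3 intrinsics, pixels), "R" (3x3) and "t" (3): a world point X has camera coordinates R X + t; the wrist camera has in their place "T_tool_cam" (4x4, takes a point from camera to tool coordinates, whose origin is the TCP and whose axes are the flange's). Camera axes: x right, y down, z forward; pixel columns grow to the right and rows downward; lengths in m; the calibration is good to about 2 mm. A picture is of the moment at which its call begins: read the wrist's pose just before it. camera_info takes no time and is no camera call.
- ctrl.close_job(): hands the job in; it is judged then, once.
Trained networks look in the newest picture that a camera, given by its name, has taken for a name from the list of things; names that differ only in an ending like _2 or _b are one class to them, and where a whole thing is asked for, a point or a joint stands for the part that bears it (a point fixed in the world has none). Each returns a list of dicts, best first, with "confidence" (0 to 1); they miss things now and then, are a little off and sometimes report something else, mostly with a low value. They report only what shows in the picture. A call takes as long as a camera call. They do not tell look-alikes from the thing itself.
- ctrl.find_in(camera, target): "extent" ([left, top, right, bottom] in pixels, round what is visible of it).
- ctrl.silhouettes(camera, target): "region" (420x560 bool, what is visible of it) and "extent" ([left, top, right, bottom] in pixels, round what is visible of it).
- ctrl.place_of(camera, target): "location" ([column, row] in pixels: a listed point, or the origin of a listed thing).
The state is a dict: "time": time; "qpos": joint angles; "joint_vel": joint speeds; "joint_torque": joint torques, N m; "tool_pos": TCP position; "tool_rot": TCP orientation; "force": force on the tool from outside, world axes, zero at the start; "torque": the same for the moment, N m; "opening": finger opening in m; "finger_force": force on a finger pad.
Only numpy, scipy, OpenCV 4.12 (cv2) and the standard library are available. Lean on these libraries where they do the work, as an engineer would, in place of code of your own. Each camera call takes 0.05 s, during which the arm holds its last target. There are 200 camera calls.

## Working session

There is one attempt and no reset: what is moved stays moved. The work goes in short steps, Python scripts to look and compute and a tool call to move; the robot and the scene stay as the last step left them, time stands still between calls to the robot, and variables do not carry over. Pictures are saved under pics/ and viewed, at most 10 in all, crops included, and the job is handed in when it is done.

Besides the shell and the picture viewer there is one more tool, called after "Call:" as a command line: name --pt "numbers of a row" for each row, then --argument value for the rest. move_arm: Moves the arm, as the interface text tells. Its arguments: {"type":"object","properties":{"translation":{"type":"array","items":{"type":"array","items":{"type":"number"}}},"yaw":{"type":"array","items":{"type":"number"}},"grip":{"type":"array","items":{"type":"number"}}},"required":["translation","yaw","grip"]}

```bash
mkdir -p pics; cat > h.py <<'E'
import numpy as np, cv2
from bench import ctrl
def snap(n,f=None):
    p,d=ctrl.camera(n)
    if f: cv2.imwrite('pics/'+f,p[:,:,::-1])
    return p,d
def world(n,d=None,st=None):
    "HxWx3 world points"
    i=ctrl.camera_info(n);K=np.array(i['K']);v,u=np.mgrid[:d.shape[0],:d.shape[1]]
    c=np.stack([(u-K[0,2])/K[0,0]*d,(v-K[1,2])/K[1,1]*d,d],-1)
    if n=='wrist':
        T=np.array(i['T_tool_cam']);c=c@T[:3,:3].T+T[:3,3]
        return c@np.array(st['tool_rot']).T+np.array(st['tool_pos'])
    return (c-np.array(i['t']))@np.array(i['R'])
E
python3 - <<'E'
from h import *
np.set_printoptions(precision=3,suppress=True)
s=ctrl.state();print(s['time'],s['tool_pos'],s['tool_rot'])
for n in('scene','side'):
    p,d=snap(n,n+'1.png');W=world(n,d);np.save(n+'W.npy',W);np.save(n+'P.npy',p)
    for t in('cup','red_handle','stand','flux_bottle','paste_jar','ipa_pump'):
        for r in ctrl.silhouettes(n,t):
            m=r['region']&(d>0);w=W[m]
            print(n,t,round(r['confidence'],2),r['extent'],np.median(w,0),np.percentile(w,2,0),np.percentile(w,98,0))
    for t in('hook_saddle','cup_tab','cup_bar','red_handle','pivot'):
        for r in ctrl.place_of(n,t):
            c,q=map(int,np.round(r['location']));print(n,t,round(r['confidence'],2),c,q,W[q,c])
a=cv2.imread('pics/scene1.png');b=cv2.imread('pics/side1.png')
E
```

```text
0.0 [ 0.221 -0.637  0.226] [[-0.945 -0.328 -0.001]
 [-0.328  0.945  0.002]
 [ 0.     0.002 -1.   ]]
scene cup 0.94 [219.6, 265.8, 244.9, 304.2] [0.423 0.299 0.039] [ 0.392  0.234 -0.   ] [0.489 0.334 0.149]
scene cup 0.57 [216.8, 196.5, 249.9, 247.8] [0.586 0.151 0.062] [0.548 0.109 0.004] [0.637 0.194 0.21 ]
scene red_handle 0.64 [306.2, 156.5, 310.4, 166.1] [ 0.548 -0.177  0.198] [ 0.539 -0.195  0.193] [ 0.558 -0.149  0.202]
scene stand 0.6 [247.2, 157.5, 316.9, 236.9] [ 0.566 -0.067  0.015] [ 0.487 -0.189  0.006] [0.655 0.044 0.196]
scene flux_bottle 0.62 [353.2, 176.6, 358.7, 196.7] [ 0.445 -0.33   0.044] [ 0.435 -0.34   0.004] [ 0.458 -0.321  0.087]
scene paste_jar 0.51 [318.5, 164.2, 335.7, 182.0] [ 0.578 -0.311  0.048] [ 0.56  -0.343  0.01 ] [ 0.609 -0.294  0.058]
scene ipa_pump 0.58 [183.0, 277.9, 213.2, 322.1] [0.424 0.42  0.09 ] [0.408 0.384 0.003] [0.465 0.445 0.13 ]
scene ipa_pump 0.19 [247.4, 156.6, 315.3, 237.8] [ 0.567 -0.069  0.015] [ 0.491 -0.191  0.007] [0.652 0.044 0.196]
scene hook_saddle 0.61 269 190 [ 0.57  -0.002  0.151]
scene hook_saddle 0.54 200 310 [0.411 0.
[... 847 characters left out ...]
 0.042] [ 0.42  -0.366 -0.   ] [ 0.443 -0.33   0.088]
side paste_jar 0.91 [402.3, 221.3, 425.5, 247.1] [ 0.565 -0.326  0.038] [ 0.555 -0.356 -0.001] [ 0.611 -0.3    0.053]
side paste_jar 0.25 [156.1, 204.7, 174.6, 255.8] [0.413 0.309 0.049] [0.387 0.287 0.002] [0.446 0.333 0.146]
side ipa_pump 0.79 [121.5, 202.3, 148.8, 255.9] [0.418 0.399 0.066] [ 0.404  0.377 -0.   ] [0.461 0.437 0.126]
side ipa_pump 0.22 [335.7, 174.6, 370.3, 215.2] [ 0.547 -0.135  0.183] [ 0.526 -0.199 -0.003] [ 0.957 -0.097  0.199]
side hook_saddle 0.62 295 188 [ 0.534 -0.012  0.162]
side cup_tab 0.98 166 211 [0.413 0.3   0.13 ]
side cup_bar 0.96 166 218 [0.411 0.301 0.111]
side pivot 0.93 354 206 [ 0.797 -0.153 -0.   ]
```

```bash
python3 - <<'E'
from h import *
a=cv2.imread('pics/scene1.png')[130:340,160:380];b=cv2.imread('pics/side1.png')[150:290,100:450]
cv2.imwrite('pics/c.png',np.vstack([cv2.resize(a,(440,420)),])) 
A=cv2.resize(a,(400,380),interpolation=3);B=cv2.resize(b,(400,160),interpolation=3)
cv2.imwrite('pics/s1.png',cv2.resize(a,(620,590),interpolation=2));cv2.imwrite('pics/s2.png',cv2.resize(b,(800,320),interpolation=2))
E
```

```text
(no output)
```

View pics/s1.png

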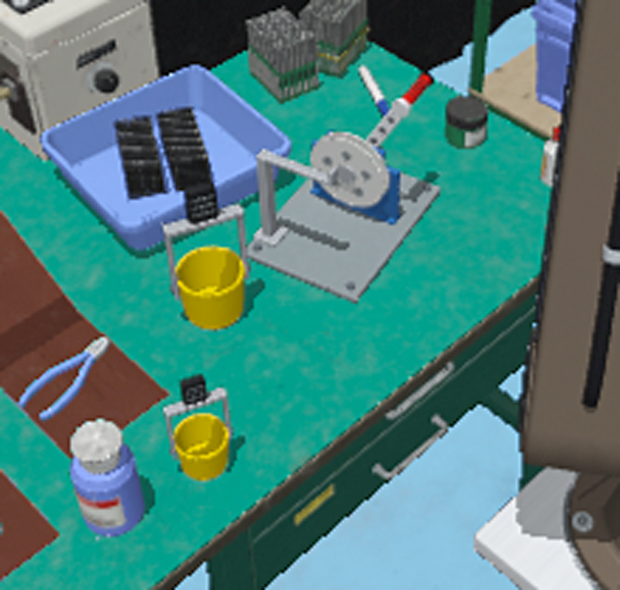

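View pics/s2.png

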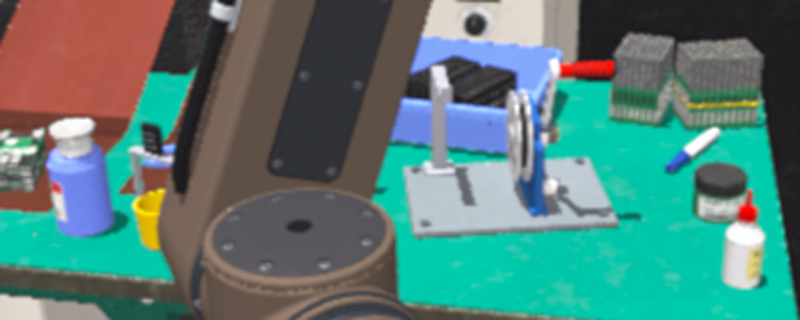

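The yellow cup meant is the smaller one: in crop 1 it is at about (203,430), next to the pump bottle. The bigger look-alike is at (205,260). The hook is at (265,160) and the red handle at (418,90). Next I'll move up over the stand and look with the wrist camera.

Call:
move_arm --pt "-74 37 -49" --pt "-147 74 -97" --pt "-220 112 -146" --pt "-294 149 -194" --pt "-294 149 -194" --pt "-294 149 -194" --pt "-294 149 -194" --pt "-294 149 -194" --yaw '[-0.15,-0.3,-0.45,-0.6,-0.75,-0.9,-1.05,-1.2]' --grip '[-1,-1,-1,-1,-1,-1,-1,-1]'

```text
time: 2.0
tool_pos: [0.4518, -0.3988, 0.4229]
tool_rot: [[-0.029, -1.0, 0.002], [-1.0, 0.029, -0.001], [0.001, -0.002, -1.0]]
force: [0.5, -0.6, 0.3]
opening: 0.0875
finger_force: 0.0
```

```bash
cat >> h.py <<'E'
np.set_printoptions(precision=3,suppress=True)
def to(p,ang=None):
    "tool shift in mm (and yaw) to world p, tool y at world angle ang"
    s=ctrl.state();R=np.array(s['tool_rot']);d=R.T@(np.array(p)-s['tool_pos'])*1000
    a=np.arctan2(R[1,1],R[0,1]);print('t',round(s['time'],2),'tcp',np.array(s['tool_pos']),'ang %.3f'%a,'q',np.array(s['qpos']))
    print('shift',d.round(1),'yaw', None if ang is None else round((a-ang+np.pi)%(2*np.pi)-np.pi,3))
E
python3 - <<'E'
from h import *
print(np.array(ctrl.camera_info('wrist')['T_tool_cam']),np.array(ctrl.camera_info('wrist')['K']))
to([.48,-.1,.42],np.pi)
E
```

```text
[[ 0.001 -0.962 -0.272  0.074]
 [ 1.     0.     0.001  0.   ]
 [-0.001 -0.272  0.962 -0.158]
 [ 0.     0.     0.     1.   ]] [[359.226   0.    286.85 ]
 [  0.    359.226 205.472]
 [  0.      0.      1.   ]]
t 2.0 tcp [ 0.452 -0.399  0.423] ang 3.112 q [-0.399  0.178  0.2    0.    -1.59   0.37 ]
shift [-299.5  -19.4    2.6] yaw -0.029
```

Call:
move_arm --pt "-50 -8 0" --pt "-100 -16 0" --pt "-150 -24 0" --pt "-200 -32 0" --pt "-250 -40 0" --pt "-310 -40 0" --pt "-310 -40 0" --pt "-310 -40 0" --yaw '[0,0,0,0,0,0,0,0]' --grip '[-1,-1,-1,-1,-1,-1,-1,-1]'

```text
time: 2.8
tool_pos: [0.5016, -0.0904, 0.4209]
tool_rot: [[-0.033, -0.999, 0.001], [-0.999, 0.033, 0.0], [-0.0, -0.001, -1.0]]
force: [-0.1, 0.6, 0.7]
opening: 0.0877
finger_force: 0.0
```

```bash
cat > look.py <<'E'
from h import *
import sys
f=sys.argv[1];s=ctrl.state();p,d=snap('wrist',f+'.png');W=world('wrist',d,s);np.savez(f,W=W,p=p)
for t in sys.argv[2:]:
    for r in ctrl.silhouettes('wrist',t):
        w=W[r['region']&(d>0)]
        print(t,round(r['confidence'],2),r['extent'],np.median(w,0),np.percentile(w,2,0),np.percentile(w,98,0))
    for r in ctrl.place_of('wrist',t):
        c,q=map(int,np.round(r['location']));print(' pt',t,round(r['confidence'],2),c,q,W[min(q,419),min(c,559)])
E
python3 look.py w1 stand hook_saddle red_handle pivot
python3 - <<'E'
from h import *
W=np.load('w1.npz')['W'];p=np.load('w1.npz')['p'].astype(int)
to([.415,.3,.4],np.pi)
grey=(np.ptp(p,axis=2)<40)
m=(abs(W[...,2]-.010)<.004)&grey&(W[...,0]>.4)
n,l,st,_=cv2.connectedComponentsWithStats(m.astype(np.uint8));k=1+np.argmax(st[1:,4]);print(st[k],np.median(W[l==k],0))
r=cv2.minAreaRect(W[l==k][:,:2].astype(np.float32));print('base',r)
m=(abs(W[...,2]-.150)<.006)&grey
n,l,st,_=cv2.connectedComponentsWithStats(m.astype(np.uint8))
for k in range(1,n):
    if st[k,4]>60: print('hook?',st[k],np.median(W[l==k],0),cv2.minAreaRect(W[l==k][:,:2].astype(np.float32)))
E
```

```text
stand 0.74 [161.7, 66.3, 310.6, 257.7] [ 0.575 -0.093  0.01 ] [ 0.488 -0.196  0.008] [0.674 0.03  0.198]
stand 0.5 [220.6, 65.4, 257.1, 130.6] [ 0.547 -0.172  0.197] [ 0.534 -0.2    0.191] [ 0.56  -0.141  0.2  ]
 pt stand 0.64 238 160 [ 0.564 -0.097  0.116]
hook_saddle 0.65 [161.6, 67.8, 307.2, 260.1] [ 0.575 -0.093  0.01 ] [ 0.489 -0.196  0.008] [0.674 0.029 0.198]
 pt hook_saddle 0.73 245 237 [ 0.557 -0.004  0.151]
red_handle 0.9 [223.1, 67.4, 256.5, 131.1] [ 0.547 -0.171  0.197] [ 0.534 -0.2    0.19 ] [ 0.56  -0.141  0.2  ]
 pt red_handle 0.9 243 100 [ 0.543 -0.17   0.197]
pivot 0.62 [160.3, 68.4, 309.6, 258.7] [ 0.575 -0.093  0.01 ] [ 0.489 -0.196  0.008] [0.674 0.029 0.198]
 pt pivot 0.93 210 117 [ 0.617 -0.149  0.012]
t 3.25 tcp [ 0.501 -0.093  0.42 ] ang 3.103 q [ 0.202  0.015  0.011 -0.    -1.567 -0.24 ]
shift [-389.5  101.5   20.5] yaw -0.038
[ 185   71  124  169 7973] [ 0.543 -0.038  0.01 ]
base ((0.5804116725921631, -0.07630033791065216), (0.1692383587360382, 0.23949310183525085), 15.529938697814941)
hook? [191 225  76  32 782] [0.58  0.001 0.15 ] ((0.5781025886535645, 0.000775553286075592), (0.09860728681087494, 0.01715759001672268), 14.84469223022461)
```

View pics/w1.png

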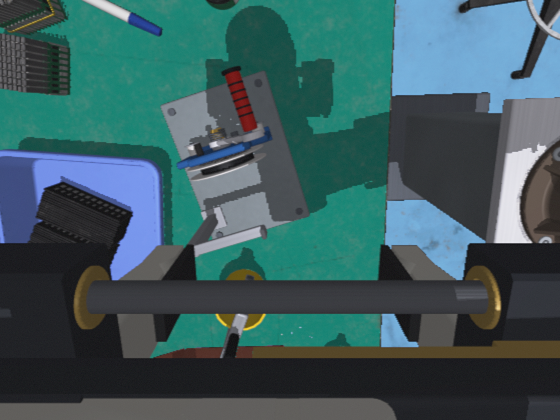

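The stand is turned about 0.265 rad. The hook strip runs from about (195,245) to (265,230) and the handle is at (240,100). The big look-alike cup is at (240,300). Now the small cup.

Call:
move_arm --pt "-50 10 10" --pt "-100 20 20" --pt "-150 30 20" --pt "-200 40 20" --pt "-250 50 20" --pt "-300 60 20" --pt "-350 70 20" --pt "-400 80 20" --yaw '[0,0,0,0,0,0,0,0]' --grip '[-1,-1,-1,-1,-1,-1,-1,-1]'

```text
time: 4.05
tool_pos: [0.4374, 0.3023, 0.4009]
tool_rot: [[-0.037, -0.999, 0.001], [-0.999, 0.037, 0.001], [-0.001, -0.0, -1.0]]
force: [1.5, -0.4, 0.2]
opening: 0.0877
finger_force: 0.0
```

Call:
move_arm --pt "-40 5 0" --pt "-40 5 0" --pt "-40 5 0" --yaw '[0,0,0]' --grip '[-1,-1,-1]'

```text
time: 4.35
tool_pos: [0.4344, 0.3415, 0.3998]
tool_rot: [[-0.036, -0.999, -0.001], [-0.999, 0.036, -0.001], [0.001, 0.001, -1.0]]
force: [-0.4, 1.1, 0.3]
opening: 0.0877
finger_force: 0.0
```

```bash
python3 look.py w2 cup cup_tab cup_bar
python3 - <<'E'
from h import *
W=np.load('w2.npz')['W'];p=np.load('w2.npz')['p'].astype(int)
to([.415,.3,.3],np.pi)
near=np.hypot(W[...,0]-.415,W[...,1]-.305)<.06
for lo,hi in((.14,.155),(.105,.12),(.045,.055)):
    w=W[near&(W[...,2]>lo)&(W[...,2]<hi)]
    if len(w)>10:
        print(lo,len(w),w.mean(0),cv2.minAreaRect(w[:,:2].astype(np.float32)))
E
```

```text
cup 0.89 [276.2, 104.4, 319.3, 157.6] [0.419 0.302 0.048] [0.391 0.273 0.001] [0.444 0.331 0.148]
cup 0.74 [110.8, 0.0, 197.1, 49.7] [0.595 0.162 0.034] [0.546 0.126 0.003] [0.621 0.192 0.159]
 pt cup 0.78 298 126 [0.419 0.292 0.143]
 pt cup 0.7 177 18 [0.579 0.147 0.006]
cup_tab 0.68 [276.5, 106.4, 321.1, 160.7] [0.42  0.301 0.048] [0.392 0.273 0.002] [0.444 0.331 0.148]
 pt cup_tab 0.88 300 134 [0.417 0.3   0.147]
cup_bar 0.83 [272.2, 105.3, 318.7, 161.4] [0.42  0.301 0.048] [0.391 0.272 0.001] [0.445 0.329 0.148]
cup_bar 0.65 [110.2, 1.2, 200.1, 48.7] [0.595 0.162 0.035] [0.546 0.126 0.004] [0.62  0.192 0.159]
 pt cup_bar 0.85 298 133 [0.419 0.299 0.147]
 pt cup_bar 0.39 295 127 [0.42  0.301 0.003]
t 4.7 tcp [0.435 0.34  0.401] ang 3.103 q [ 1.019  0.09   0.049  0.    -1.529 -1.057]
shift [ 40.8  18.2 101. ] yaw -0.038
0.14 203 [0.418 0.301 0.147] ((0.41783130168914795, 0.3018879294395447), (0.026081185787916183, 0.010070357471704483), 68.66365814208984)
0.105 346 [0.418 0.3   0.112] ((0.4176529347896576, 0.3016617000102997), (0.06653334945440292, 0.01209883764386177), 68.91789245605469)
0.045 275 [0.418 0.302 0.049] ((0.41765570640563965, 0.3018251657485962), (0.05860074609518051, 0.05867746099829674), 34.65767288208008)
```

View pics/w2.png

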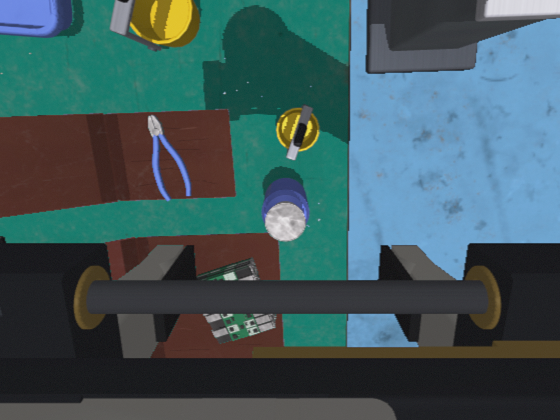

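The small cup sits at (298,130), with its bar tilted about 69°. The tab is at (0.418, 0.302). The pump bottle at (285,215) is clear. Next I'll turn and go down.

Call:
move_arm --pt "20 8 45" --pt "39 16 90" --pt "39 16 135" --pt "39 16 180" --pt "39 16 180" --pt "39 16 180" --yaw '[0.12,0.24,0.333,0.333,0.333,0.333]' --grip '[-1,-1,-1,-1,-1,-1]'

```text
time: 5.3
tool_pos: [0.4176, 0.3023, 0.2218]
tool_rot: [[-0.361, -0.932, 0.001], [-0.932, 0.361, -0.001], [0.0, -0.001, -1.0]]
force: [0.2, -0.2, 1.0]
opening: 0.088
finger_force: 0.0
```

```bash
python3 -c "
from h import *
to([.4177,.3018,.122],2.77)"
```

```text
t 5.3 tcp [0.418 0.302 0.222] ang 2.772 q [ 1.009  0.099 -0.342  0.001 -1.13  -1.379]
shift [ 0.4 -0.2 99.8] yaw 0.002
```

Call:
move_arm --pt "0 0 40" --pt "0 0 80" --pt "0 0 100" --pt "0 0 100" --pt "0 0 100" --pt "0 0 100" --pt "0 0 100" --pt "0 0 100" --yaw '[0,0,0,0,0,0,0,0]' --grip '[-1,-1,-1,-1,1,1,1,1]'

```text
time: 6.1
tool_pos: [0.4174, 0.3031, 0.1218]
tool_rot: [[-0.361, -0.932, 0.001], [-0.932, 0.362, 0.002], [-0.002, -0.001, -1.0]]
force: [-0.1, -0.9, -1.1]
opening: 0.0614
finger_force: 0.0
```

Call:
move_arm --pt "0 0 0" --pt "0 0 0" --pt "0 0 0" --pt "0 0 -20" --pt "0 0 -40" --pt "0 0 -80" --pt "0 0 -120" --pt "0 0 -120" --yaw '[0,0,0,0,0,0,0,0]' --grip '[1,1,1,1,1,1,1,1]'

```text
time: 6.9
tool_pos: [0.4192, 0.3045, 0.2463]
tool_rot: [[-0.361, -0.933, 0.007], [-0.933, 0.361, 0.007], [-0.008, -0.004, -1.0]]
force: [0.1, 0.8, -0.3]
opening: 0.0013
finger_force: 0.0
```

```bash
python3 -c "
from h import *
to([.463,-.031,.265],3.407)"
```

```text
t 6.9 tcp [0.419 0.304 0.246] ang 2.772 q [ 1.009  0.08  -0.306  0.002 -1.176 -1.379]
shift [ 296.9 -162.   -20.6] yaw -0.635
```

The fingers close slowly (about 65 mm/s), so I lifted too early and missed the tab. I'll open and look again.

Call:
move_arm --pt "30 0 -60" --pt "60 0 -120" --pt "60 0 -120" --pt "60 0 -120" --pt "60 0 -120" --pt "60 0 -120" --yaw '[0,0,0,0,0,0]' --grip '[-1,-1,-1,-1,-1,-1]'

```text
time: 7.5
tool_pos: [0.395, 0.2464, 0.3593]
tool_rot: [[-0.362, -0.932, -0.001], [-0.932, 0.362, -0.001], [0.002, 0.001, -1.0]]
force: [-0.4, 0.1, -1.0]
opening: 0.044
finger_force: 0.0
```

```bash
cat > cup.py <<'E'
from h import *
import sys
f=sys.argv[1];cx,cy=map(float,sys.argv[2:4])
s=ctrl.state();p,d=snap('wrist',f+'.png');W=world('wrist',d,s)
near=np.hypot(W[...,0]-cx,W[...,1]-cy)<.06
for lo,hi in((.14,.155),(.105,.12),(.045,.055)):
    w=W[near&(W[...,2]>lo)&(W[...,2]<hi)]
    if len(w)>10: print(lo,len(w),w.mean(0),cv2.minAreaRect(w[:,:2].astype(np.float32)))
    to([cx,cy,.122],2.77)
E
python3 cup.py w3 .418 .302
```

```text
0.14 204 [0.417 0.3   0.147] ((0.4170631766319275, 0.30090346932411194), (0.024444052949547768, 0.009961768053472042), 68.64520263671875)
t 7.55 tcp [0.395 0.246 0.359] ang 2.772 q [ 0.982 -0.057 -0.191 -0.    -1.439 -1.352]
shift [-60.6  -1.6 237. ] yaw 0.002
0.105 277 [0.414 0.292 0.112] ((0.4173112213611603, 0.3016287386417389), (0.06735997647047043, 0.010959988459944725), 68.57295989990234)
t 7.55 tcp [0.395 0.246 0.359] ang 2.772 q [ 0.982 -0.057 -0.191 -0.    -1.439 -1.352]
shift [-60.6  -1.6 237. ] yaw 0.002
0.045 307 [0.417 0.301 0.049] ((0.4175076484680176, 0.3015941381454468), (0.05876259133219719, 0.05919357016682625), 20.44329261779785)
t 7.55 tcp [0.395 0.246 0.359] ang 2.772 q [ 0.982 -0.057 -0.191 -0.    -1.439 -1.352]
shift [-60.6  -1.6 237. ] yaw 0.002
```

The cup hasn't moved. I'll go back down with half-open fingers and give them time to close.

Call:
move_arm --pt "-40 0 20" --pt "-60 -1 60" --pt "-60 -1 110" --pt "-60 -1 150" --pt "-60 -1 190" --pt "-60 -1 225" --pt "-60 -1 237" --pt "-60 -1 237" --yaw '[0,0,0,0,0,0,0,0]' --grip '[0,0,0,0,0,0,0,0]'

```text
time: 8.35
tool_pos: [0.4172, 0.3011, 0.1214]
tool_rot: [[-0.362, -0.932, -0.003], [-0.932, 0.362, -0.004], [0.005, 0.001, -1.0]]
force: [-0.1, 0.0, 0.8]
opening: 0.0439
finger_force: 0.0
```

Call:
move_arm --pt "0 0 0" --pt "0 0 0" --pt "0 0 0" --pt "0 0 0" --pt "0 0 0" --pt "0 0 0" --pt "0 0 0" --pt "0 0 0" --yaw '[0,0,0,0,0,0,0,0]' --grip '[1,1,1,1,1,1,1,1]'

```text
time: 9.15
tool_pos: [0.4182, 0.3024, 0.1242]
tool_rot: [[-0.361, -0.932, 0.001], [-0.932, 0.361, 0.001], [-0.001, -0.0, -1.0]]
force: [-2.0, -0.5, 6.1]
opening: 0.0099
finger_force: 30.0
```

Gripped (opening 9.9 mm, 30 N). Next I'll lift and carry the cup to the front of the hook.

Call:
move_arm --pt "0 0 -20" --pt "0 0 -50" --pt "0 0 -90" --pt "30 -16 -120" --pt "65 -36 -120" --pt "100 -55 -120" --pt "140 -77 -120" --pt "180 -99 -120" --yaw '[0,0,0,-0.1,-0.2,-0.3,-0.4,-0.5]' --grip '[1,1,1,1,1,1,1,1]'

```text
time: 9.95
tool_pos: [0.4447, 0.0969, 0.2435]
tool_rot: [[0.135, -0.991, -0.0], [-0.991, -0.135, 0.0], [-0.0, 0.0, -1.0]]
force: [1.8, 0.2, -1.0]
opening: 0.0098
finger_force: 30.0
```

```bash
python3 -c "
from h import *
print(ctrl.state()['opening'],ctrl.state()['finger_force']);to([.4625,-.031,.198],3.407)"
```

```text
0.009756526936753577 29.999148845672607
t 9.95 tcp [0.445 0.097 0.244] ang -3.007 q [ 0.649 -0.025 -0.421 -0.    -1.175 -0.514]
shift [129.1  -0.4  45.5] yaw -0.13
```

Call:
move_arm --pt "35 0 0" --pt "70 0 0" --pt "100 0 0" --pt "129 0 10" --pt "129 0 30" --pt "129 0 45" --pt "129 0 45" --pt "129 0 45" --yaw '[-0.04,-0.09,-0.13,-0.13,-0.13,-0.13,-0.13,-0.13]' --grip '[1,1,1,1,1,1,1,1]'

```text
time: 10.75
tool_pos: [0.4618, -0.0295, 0.1987]
tool_rot: [[0.257, -0.966, -0.001], [-0.966, -0.257, -0.0], [0.0, 0.001, -1.0]]
force: [-0.5, 1.3, -0.8]
opening: 0.01
finger_force: 30.0
```

```bash
python3 look.py w4 hook_saddle; python3 - <<'E'
from h import *
to([.5705,-.0015,.198],3.407)
W=np.load('w4.npz')['W'];p=np.load('w4.npz')['p'].astype(int)
m=(abs(W[...,2]-.150)<.006)&(np.ptp(p,axis=2)<40)
n,l,st,_=cv2.connectedComponentsWithStats(m.astype(np.uint8))
for k in range(1,n):
    if st[k,4]>60: print('hook?',st[k],np.median(W[l==k],0),cv2.minAreaRect(W[l==k][:,:2].astype(np.float32)))
E
```

```text
hook_saddle 0.6 [0.0, 3.1, 267.9, 247.9] [ 0.571 -0.064  0.011] [ 0.498 -0.162  0.008] [0.655 0.032 0.162]
 pt hook_saddle 0.89 119 232 [ 0.56  -0.002  0.15 ]
 pt hook_saddle 0.34 288 268 [ 0.463 -0.039  0.223]
t 10.9 tcp [ 0.462 -0.029  0.199] ang -2.881 q [ 0.364  0.024 -0.477  0.    -1.068 -0.104]
shift [   1.2 -111.5    1.6] yaw -0.005
hook? [134  10  43  14 249] [ 0.559 -0.124  0.15 ] ((0.5580125451087952, -0.12455017864704132), (0.025650793686509132, 0.004755194764584303), 4.744879722595215)
hook? [279 173  16   5  63] [ 0.47  -0.063  0.151] ((0.47010043263435364, -0.06230456754565239), (0.008969844318926334, 0.0006886589690111578), 15.194454193115234)
hook? [   0  213  172   30 3778] [0.586 0.002 0.15 ] ((0.5815064907073975, 0.002201732248067856), (0.10628515481948853, 0.01833404414355755), 14.948429107666016)
```

View pics/w4.png

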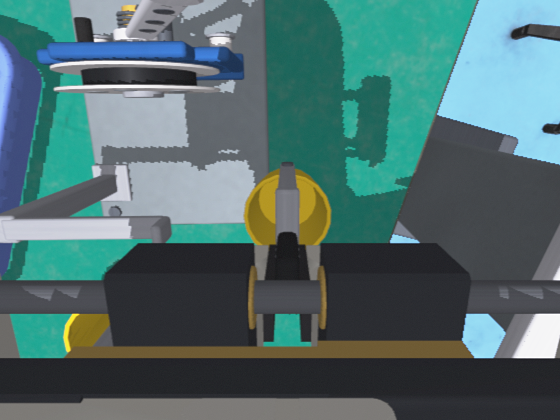

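The strip's free end is at (165,230) and the cup bar is at (287,205). They line up along the tool's y axis, so I'll slide the cup in.

Call:
move_arm --pt "1 -20 0" --pt "1 -40 0" --pt "1 -60 0" --pt "1 -80 0" --pt "1 -100 0" --pt "1 -111 0" --pt "1 -111 0" --pt "1 -111 0" --yaw '[0,0,0,0,0,0,0,0]' --grip '[1,1,1,1,1,1,1,1]'

```text
time: 11.7
tool_pos: [0.5689, -0.0018, 0.1985]
tool_rot: [[0.257, -0.966, -0.0], [-0.966, -0.257, 0.0], [-0.0, 0.0, -1.0]]
force: [0.3, 0.2, -0.9]
opening: 0.0098
finger_force: 30.0
```

Call:
move_arm --pt "0 0 8" --pt "0 0 16" --pt "0 0 22" --pt "0 0 26" --pt "0 0 28" --pt "0 0 30" --pt "0 0 30" --yaw '[0,0,0,0,0,0,0]' --grip '[1,1,1,1,1,1,1]'

```text
time: 12.4
tool_pos: [0.5695, -0.0018, 0.1685]
tool_rot: [[0.257, -0.966, 0.0], [-0.966, -0.257, -0.0], [0.0, -0.0, -1.0]]
force: [-0.6, 0.2, -0.9]
opening: 0.0101
finger_force: 30.0
```

Call:
move_arm --pt "0 0 1" --pt "0 0 2" --pt "0 0 2" --pt "0 0 2" --yaw '[0,0,0,0]' --grip '[1,1,1,1]'

```text
time: 12.8
tool_pos: [0.5697, -0.0019, 0.1682]
tool_rot: [[0.258, -0.966, 0.001], [-0.966, -0.258, 0.0], [0.0, -0.001, -1.0]]
force: [-4.3, 1.2, 10.0]
opening: 0.0096
finger_force: 30.0
```

The bar is on the saddle. I'll release just enough to clear the tab.

Call:
move_arm --pt "0 0 0" --pt "0 0 0" --pt "0 0 0" --pt "0 0 0" --pt "0 0 0" --pt "0 0 0" --pt "0 0 0" --yaw '[0,0,0,0,0,0,0]' --grip '[0.35,0.35,0.35,0.35,0.35,0.35,0.35]'

```text
time: 13.5
tool_pos: [0.5694, -0.0018, 0.1665]
tool_rot: [[0.257, -0.966, -0.0], [-0.966, -0.257, -0.0], [0.0, 0.0, -1.0]]
force: [-0.1, 1.0, 0.2]
opening: 0.0284
finger_force: 0.0
```

Call:
move_arm --pt "0 0 -10" --pt "0 0 -30" --pt "0 0 -60" --pt "0 0 -90" --pt "0 0 -130" --pt "0 0 -150" --pt "0 0 -150" --pt "0 0 -150" --yaw '[0,0,0,0,0,0,0,0]' --grip '[0.35,0.35,0.35,0.35,0.35,0.35,0.35,0.35]'

```text
time: 14.3
tool_pos: [0.5693, -0.0017, 0.3173]
tool_rot: [[0.257, -0.966, 0.001], [-0.966, -0.257, 0.001], [-0.0, -0.001, -1.0]]
force: [0.1, -0.6, -0.2]
opening: 0.0285
finger_force: 0.0
```

```bash
python3 -c "
from h import *
to([.545,-.171,.27],3.407)"
```

```text
t 14.3 tcp [ 0.569 -0.002  0.317] ang -2.882 q [ 0.34   0.138 -0.078 -0.    -1.354 -0.08 ]
shift [157.3  67.1  47.2] yaw -0.005
```

Call:
move_arm --pt "45 19 0" --pt "90 38 0" --pt "130 56 0" --pt "157 66 0" --pt "157 66 0" --pt "157 66 0" --yaw '[0,0,0,0,0,0]' --grip '[0,0,0,0,0,0]'

```text
time: 14.9
tool_pos: [0.5453, -0.1711, 0.3155]
tool_rot: [[0.255, -0.967, -0.002], [-0.967, -0.255, 0.0], [-0.001, 0.002, -1.0]]
force: [-0.3, 0.0, -0.8]
opening: 0.0435
finger_force: 0.0
```

```bash
python3 - <<'E'
from h import *
to([.546,-.171,.171],3.407)
for n in('scene','side'):
    p,d=snap(n,n+'2.png');W=world(n,d)
    for t in('cup_bar','cup_tab','red_handle'):
        for r in ctrl.place_of(n,t):
            c,q=map(int,np.round(r['location']));print(n,t,round(r['confidence'],2),c,q,W[q,c])
a=cv2.imread('pics/scene2.png')[130:340,160:380];b=cv2.imread('pics/side2.png')[130:290,240:450]
cv2.imwrite('pics/v2.png',np.hstack([cv2.resize(a,(400,380)),cv2.resize(b,(400,380))]))
E
```

```text
t 14.9 tcp [ 0.545 -0.171  0.315] ang -2.883 q [ 0.038  0.144 -0.074 -0.    -1.354  0.22 ]
shift [  0.2  -0.9 144.5] yaw -0.007
scene cup_bar 0.95 267 190 [0.564 0.012 0.164]
scene cup_bar 0.71 231 211 [0.711 0.068 0.002]
scene cup_tab 0.62 234 201 [0.578 0.143 0.19 ]
scene cup_tab 0.6 270 185 [ 0.571 -0.008  0.17 ]
scene red_handle 0.55 267 215 [0.557 0.024 0.058]
scene red_handle 0.42 304 161 [ 0.727 -0.349  0.003]
scene red_handle 0.22 280 207 [ 0.585 -0.068  0.016]
side cup_bar 0.77 238 179 [0.589 0.157 0.156]
side cup_bar 0.7 290 186 [0.56  0.006 0.156]
side cup_bar 0.49 320 232 [ 0.59  -0.073  0.008]
side cup_tab 0.75 291 181 [0.561 0.003 0.17 ]
side cup_tab 0.63 242 170 [0.574 0.14  0.189]
side cup_tab 0.42 295 186 [ 0.564 -0.007  0.155]
side red_handle 0.62 356 181 [ 0.54  -0.169  0.188]
```

View pics/v2.png

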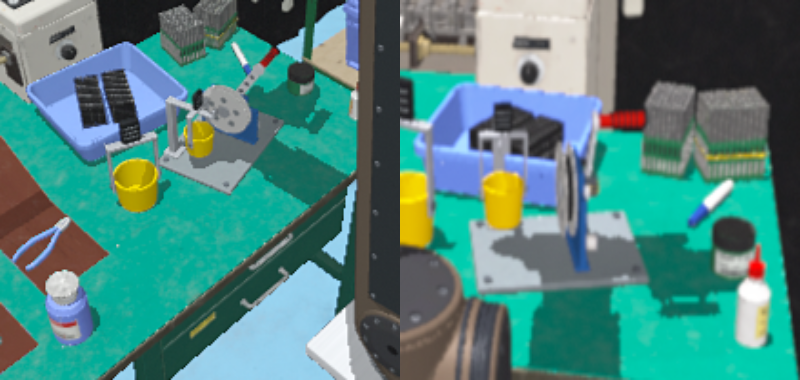

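The small cup hangs upright on the hook: left view (200,135), right view (503,195). The red handle is at rest at (620,120). Next I'll descend on the handle and grip it.

Call:
move_arm --pt "0 0 40" --pt "0 0 80" --pt "0 0 115" --pt "0 0 135" --pt "0 0 144" --pt "0 0 144" --yaw '[0,0,0,0,0,0]' --grip '[0,0,0,0,0,0]'

```text
time: 15.9
tool_pos: [0.5456, -0.1703, 0.1717]
tool_rot: [[0.257, -0.966, -0.002], [-0.966, -0.257, -0.0], [-0.0, 0.002, -1.0]]
force: [0.1, -0.2, 0.1]
opening: 0.0441
finger_force: 0.0
```

Call:
move_arm --pt "0 0 0" --pt "0 0 0" --pt "0 0 0" --pt "0 0 0" --pt "0 0 0" --pt "0 0 0" --pt "0 0 0" --yaw '[0,0,0,0,0,0,0]' --grip '[1,1,1,1,1,1,1]'

```text
time: 16.6
tool_pos: [0.5471, -0.1704, 0.1734]
tool_rot: [[0.258, -0.966, 0.002], [-0.966, -0.258, -0.0], [0.001, -0.002, -1.0]]
force: [3.1, 2.1, 3.4]
opening: 0.0153
finger_force: 30.0
```

Gripped. I'll swing along the arc, where tool -y is stand +x.

Call:
move_arm --pt "0 -11 -5" --pt "0 -22 -9" --pt "0 -34 -12" --pt "0 -46 -14" --pt "0 -58 -15" --pt "0 -70 -14" --pt "0 -81 -12" --pt "0 -81 -12" --yaw '[0,0,0,0,0,0,0,0]' --grip '[1,1,1,1,1,1,1,1]'

```text
time: 17.4
tool_pos: [0.6263, -0.1487, 0.1858]
tool_rot: [[0.258, -0.966, 0.001], [-0.966, -0.258, 0.0], [0.0, -0.001, -1.0]]
force: [-3.8, 4.7, 12.0]
opening: 0.0149
finger_force: 30.0
```

Call:
move_arm --pt "0 -6 1" --pt "0 -12 3" --pt "0 -17 5" --pt "0 -23 7" --pt "0 -28 10" --pt "0 -31 11" --pt "0 -31 11" --pt "0 -31 11" --yaw '[0,0,0,0,0,0,0,0]' --grip '[1,1,1,1,1,1,1,1]'

```text
time: 18.2
tool_pos: [0.6557, -0.1405, 0.1751]
tool_rot: [[0.258, -0.966, 0.002], [-0.966, -0.258, 0.001], [-0.0, -0.002, -1.0]]
force: [-2.5, 5.5, 10.6]
opening: 0.015
finger_force: 30.0
```

Call:
move_arm --pt "0 -1 0" --pt "0 -2 0" --pt "0 -3 1" --pt "0 -3 1" --pt "0 -3 1" --yaw '[0,0,0,0,0]' --grip '[1,1,1,1,1]'

```text
time: 18.7
tool_pos: [0.6581, -0.1398, 0.1738]
tool_rot: [[0.258, -0.966, 0.001], [-0.966, -0.258, 0.001], [-0.0, -0.001, -1.0]]
force: [-1.6, 5.9, 9.1]
opening: 0.0151
finger_force: 30.0
```

```bash
python3 - <<'E'
from h import *
s=ctrl.state();F=np.array(s['force']);print('F stand x,y,z',F@[.966,.258,0],F@[-.258,.966,0],F[2]);to([.5456,-.1703,.1717])
for n in('scene','side'):
    p,d=snap(n,n+'3.png');W=world(n,d)
    for t in('cup_bar','cup_tab','red_handle'):
        for r in ctrl.place_of(n,t)[:2]:
            c,q=map(int,np.round(r['location']));print(n,t,round(r['confidence'],2),c,q,W[q,c])
a=cv2.imread('pics/scene3.png')[130:340,160:380];b=cv2.imread('pics/side3.png')[130:290,240:450]
cv2.imwrite('pics/v3.png',np.hstack([cv2.resize(a,(400,380)),cv2.resize(b,(400,380))]))
E
```

```text
F stand x,y,z -0.00363250733793831 6.058335077317594 9.06588404515582
t 18.7 tcp [ 0.658 -0.14   0.174] ang -2.881 q [ 0.079  0.389 -0.066 -0.001 -1.115  0.182]
shift [  0.4 116.6   2. ] yaw None
scene cup_bar 0.8 267 190 [0.567 0.009 0.16 ]
scene cup_bar 0.45 293 184 [ 0.556 -0.105  0.124]
scene cup_tab 0.85 232 205 [0.58  0.151 0.176]
scene cup_tab 0.66 270 184 [ 0.569 -0.007  0.176]
scene red_handle 0.5 278 153 [ 0.657 -0.13   0.196]
side cup_bar 0.83 294 186 [ 0.563 -0.005  0.155]
side cup_bar 0.82 238 180 [0.579 0.155 0.157]
side cup_tab 0.87 291 182 [0.56  0.003 0.167]
side cup_tab 0.86 242 170 [0.573 0.14  0.189]
side red_handle 0.43 346 164 [ 0.639 -0.135  0.197]
```

View pics/v3.png

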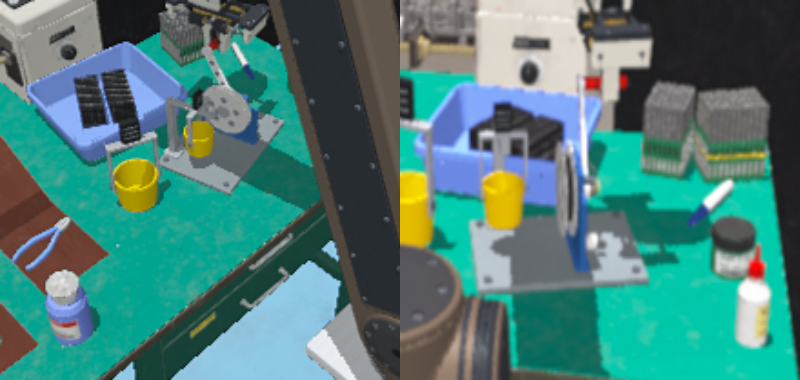

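The cup is still hanging and the handle is held at (605,85). But the force is only the spring's, with no clear stop yet, so I'll press further along the tangent.

Call:
move_arm --pt "0 -1 0" --pt "0 -2 1" --pt "0 -3 1" --pt "0 -4 2" --pt "0 -4 2" --pt "0 -4 2" --yaw '[0,0,0,0,0,0]' --grip '[1,1,1,1,1,1]'

```text
time: 19.7
tool_pos: [0.6597, -0.1395, 0.1728]
tool_rot: [[0.258, -0.966, -0.002], [-0.966, -0.258, -0.0], [-0.0, 0.002, -1.0]]
force: [-11.5, 6.2, 18.6]
opening: 0.0151
finger_force: 30.0
```

The force jumped to about 17 N along the tangent, so the arm is on its stop. I'll hold it, check, then hand in.

Call:
move_arm --pt "0 0 0" --pt "0 0 0" --pt "0 0 0" --pt "0 0 0" --pt "0 0 0" --pt "0 0 0" --yaw '[0,0,0,0,0,0]' --grip '[1,1,1,1,1,1]'

```text
time: 20.3
tool_pos: [0.6597, -0.1395, 0.1728]
tool_rot: [[0.258, -0.966, -0.002], [-0.966, -0.258, -0.0], [-0.0, 0.002, -1.0]]
force: [-11.4, 6.2, 18.1]
opening: 0.0154
finger_force: 30.0
```

```bash
python3 - <<'E'
from h import *
s=ctrl.state();print(s['time'],s['force'],s['finger_force'],s['tool_pos'])
print(ctrl.close_job())
E
```

```text
20.3 [-11.398   6.216  18.061] 30.001603066921234 [ 0.66  -0.14   0.173]
the job is handed in; nothing more can be done
None
```

I handed the job in at 20.3 s with the small yellow cup hanging released on the hook and the red handle gripped (30 N) with the tension arm pressed on its stop; the bottles and jar were never touched, and no verdict came back.

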